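# Prove the stop, then hold the tweezer electrodes at the 10 mm mark over the seed

### The arm

A 6-joint arm with a two-finger parallel gripper is mounted at the origin on the work surface. World frame = base frame: x ahead of the robot, y to its left, z up, the work surface at z = 0. Lengths are in mm, angles in rad, forces in N, time in s.
With the tool pointing down it reaches from about 325 to 900 mm from the base axis. Payload 6.1 kg.
Tool frame: the origin (TCP) lies midway between the tips of the shut fingers; the grasp point (between the pads) lies r.grasp_offset behind it (r.grasp_offset is the distance from the TCP to the grasp point, in mm); z points along the fingers, y is the direction in which the jaws open and shut (so a half turn about z gives the same grasp; the last joint's range is limited). The gripper opens to 87 mm and grips with 3 to 60 N. Pads are 19 mm wide; open, the fingers measure 117 mm over their backs; the gripper's body (75 mm by 190 mm) begins 51 mm behind the grasp point.
Start: joints at [1.2, 0.22, 1.526, -0, 1.395, -0.126], TCP at [151.475, 606.359, 222.538] pointing down, gripper open.
Joint ranges: [-2.98, 2.98], [-0.91, 2.08], [0.09, 2.57], [-1.24, 4.39], [0.2, 2.65], [-2.68, 2.68]. Speed limits (rad/s): [2.57, 2.57, 3.01, 3.14, 3.14, 3.14].

### API

Orientations are given as a unit quaternion [x, y, z, w].
In Python, from workcell import r, cams, look_for, tip_of gives the robot as it stands.
- The arm moves only by the tool arm_command, never from a script. Its argument "targets" is a list that holds one entry, the list of rows, each a list of 7 numbers: the shift along the tool's x, y, z in m, then the turn, a rotation vector about the tool's x, y, z in rad, then the opening, from 0 (shut) to 1 (fully open). In form: [[[dx, dy, dz, wx, wy, wz, grip], ...]]. A call has 1 to 8 rows; each row shifts and turns the pose as measured when the row begins, along the tool's axes as they then stand; what a row does not reach is not made up. A row lasts 1/8 s, in which the tool goes at most 62.5 mm and 10.7 degrees, less where a joint would pass 70% of its speed; a pose out of reach is approached as far as the arm can. A call is refused whole if a number of a shift passes 0.0625 or a number of a turn 0.188, either way. A call with a gripper value outside its range is refused whole. The fingers move at their own pace and stop on an object; the grip force is fixed at half the most. Time passes only in rows, so rows that do not move let the fingers close. It gives the time, the measured TCP pose, the force and the opening at its end, in the units of the state.
- r.read_state(): the state, without advancing time (a new reading comes with each control period).
- cams.read_camera(name): name is "scene" or "top" or "wrist"; returns a dict with "frame" (480x640x3 uint8, red, green, blue), "fovy" (degrees; the focal length in pixels is half the picture's height over the tangent of half this angle, whatever the lens; pixels are square), "cx", "cy" (the principal point, pixels), "origin" and "rotation" of the camera in the world. Camera axes: x right, y up, looking along -z (the intrinsics and any distortion apply to the point x, -y, -z); pixel columns grow to the right and rows downward; lengths in mm; the calibration is good to about 2 mm. A picture is of the moment at which its call begins. There is no depth.
- r.close_job(): hands the job in, once; it reports no verdict.
Trained networks look in a picture, given as the dict that the camera call returned (one of the last four; its "shot" number tells which), for a name from the list of things; names that differ only in an ending like _2 or _b are one class to them, and where a whole thing is asked for, a point or a joint stands for the part that bears it (a point fixed in the world has none). Each returns a list of dicts, best first, with "conf" (0 to 1); they miss things now and then, are a little off and sometimes report something else, mostly with a low value. They report only what shows in the picture. A call takes as long as a camera call. They do not tell look-alikes from the thing itself.
- look_for(picture, thing): "pixel" ([column, row] in pixels, amid what is visible of it).
- tip_of(picture, thing): "pixel" ([column, row] in pixels: a listed point, or the origin of a listed thing).
The state is a dict: "time_s": time; "joints": joint angles; "qd": joint speeds; "joint_torque": joint torques, N m; "position": TCP position; "orientation": TCP orientation; "ft_force": force on the tool from outside, world axes, zero at the start; "ft_torque": the same for the moment, N m; "gripper_width": finger opening in mm.
Only numpy, scipy, OpenCV 4.12 (cv2) and the standard library are available. Lean on these libraries where they do the work, as an engineer would, in place of code of your own. Each camera call takes 0.05 s, during which the arm holds its last target. There are 200 camera calls.

### The job

Get the pulse generator and its tweezer electrodes ready on the maize seed: first prove the red emergency stop by pushing it fully down until it latches and then twisting it clockwise so that it springs back up. Next take the blue tweezers off their rest by the ribbed finger pads, squeeze them to the red 10 mm mark (10 mm between the two discs) and lower both discs into the dish, below its rim and centred on the seed; never let the discs touch each other, do not bump the dish or the seed, and leave the other things where they are. Hold that gap steady there, touching nothing, for two seconds for the pulse, and finish still holding: do not put the tweezers down or let go.

Things in the scene. Friction and masses are not known exactly. Their poses are not given: they have to be found in the camera images.
- generator: White pulse generator, 260 deep, 280 mm wide, fixed, front towards the robot. Origin under its middle, x to its back, z up. Its front deck is 75 mm above the table; the taller rear half begins at x = -20 mm and stands 145 mm high. The stop's axis is at x -85, y -60 mm; two low terminals stand at x -85, y +85 mm, 16 mm high.
- stop_head (a point): Middle of the top of the red round mushroom head of the stop, 114 mm above the table when up. Head 40 mm across, 18 mm high; its upright rim to grip lies 5 to 16 mm below this point. Under the head, around its thin stem, 14.5 mm are free when up, 7 mm when latched; below lies a yellow collar 60 mm across, 6 mm high, with a 36 mm black boss 10 mm high on it.
- stop (a joint): How far the stop's head is pushed down, m: 0 up, 0.0085 fully down. It takes about 5 N to start and about 9 N to push fully down; pushed past 0.0080 it latches and then stays at about 0.0075 when let go.
- stop_turn (a joint): How far the stop's head is turned clockwise (seen from above), rad: 0 at rest, 0.95 at its end stop; a weak spring turns it back. Turned beyond about 0.5 rad while latched, the latch lets go and the head springs up 7.5 mm as soon as nothing holds it down (a grip on its rim holds it down until opened or raised).
- grip (a point): Where to take the tweezers: midway between the black ribbed pads on the outside of the two blue legs, at half their height, 52 mm above the table on the rest. Axes: x towards the discs, y across the legs (squeeze along y), z up. Pads 24 mm long (x), 12 mm high. Outside width across the pads: 41 mm open, 30 mm at the 10 mm gap (pads then parallel; with their give the fingers stand 29.5 mm apart). 1 mm of width is about 2 mm of gap.
- tips (a point): Point midway between the two electrode discs: 60 mm ahead (x) of grip and 36 mm below it, fixed to the tweezers. Same axes as grip.
- disc_l (a point): Centre of the inner face of the left (+y) steel disc electrode: disc 10 mm across, 3 mm thick, face upright, at the end of a bent-down rod.
- disc_r (a point): The same of the right (-y) disc; the gap is the distance between these two points, 30 mm at rest.
- leg_l (a joint): How far the left leg is squeezed in, rad: 0 open (at rest), 0.085 at the 10 mm mark, 0.127 discs touching. Gap in mm = 30 - 118 x (leg_l + leg_r).
- leg_r (a joint): The same of the right leg.
- tweezers: The tweezer electrodes, 150 mm long, 40 g, lying flat: blue butt (ends 88 mm behind grip), two sprung legs, steel rods bent down to the discs, near the front a white scale across the top, red line = 10 mm. The 10 mm gap takes about 6 N a side. Origin on the middle line at the legs' underside, 58 mm behind and 6 mm below grip; same axes.
- rest: Clear acrylic rest, fixed, base plate 150 x 70 mm. Its two upright bars, 46 mm high with 6 mm lips at their ends, carry the tweezers 25 mm ahead of and 73 mm behind grip, so there is room for fingers beside the pads. The tweezers lift straight up. Axes as the tweezers' at the start.
- seed (a point): Top of the yellow maize seed (8 x 5 mm, 4 mm high) in the middle of the dish, 18 mm above the table.
- dish: Round glass dish, 100 mm across outside, rim 33 mm above the table, black silicone floor 14 mm above the table, fixed on a square 130 mm aluminium plate 8 mm thick. Origin under its middle, on the table.
- tube_rack: Loose orange rack of small tubes, 50 x 100 mm, 43 mm high, behind the dish; leave alone.
- marker: Loose marker pen, 130 mm long, 13 mm thick, lying beside the rest, about 90 mm to one side; leave alone.
- amber_bottle: Loose amber bottle, 60 mm across, 115 mm high; leave alone.
- beaker: Loose glass beaker, 68 mm across, 90 mm high; leave alone.
- tip_box: Loose blue box of pipette tips, 85 x 120 mm, 77 mm high; leave alone.
- timer: Loose white timer, 60 x 70 mm, 18 mm high; leave alone.
- dish_stack: Loose stack of three clear dishes, 93 mm across, 44 mm high; leave alone.
- spatula: Loose steel lab spatula, 200 mm long, lying on the bench near the robot; leave alone.
There are look-alikes about, which are no part of the job. Leave any green or pink look-alike of the rest alone.

How it is judged:
By the outcome, as a careful person would: the job done as asked, in the order asked, and still so for the second after the job is handed in, while the arm keeps its last pose, push and grip.
It also fails if it takes over 72 s, if anything falls off the work surface, if the arm or the gripper's body presses on something with over 40 N, if the wrist force passes 120 N, or if a joint passes its speed limit or range.

## Working session

There is one attempt and no reset: what is moved stays moved. The work goes in short steps, Python scripts to look and compute and a tool call to move; the robot and the scene stay as the last step left them, time stands still between calls to the robot, and variables do not carry over. Pictures are saved under pics/ and viewed, about 8 in all and at most 12, crops included, and the job is handed in when it is done.

Besides the shell and the picture viewer there is one more tool, called after "Call:" by a JSON object that holds its "name" and its "arguments". arm_command: Moves the arm, as the interface text tells. Its arguments: {"type":"object","properties":{"targets":{"type":"array","items":{"type":"array","items":{"type":"array","items":{"type":"number"}}}}},"required":["targets"]}

```bash
ls; mkdir -p pics; cat > h.py <<'E'
import numpy as np, cv2
from workcell import r, cams, look_for, tip_of
def ray(p,px):
    f=p["frame"].shape[0]/2/np.tan(np.radians(p["fovy"])/2)
    d=np.array([(px[0]-p["cx"])/f,-(px[1]-p["cy"])/f,-1.0])
    return np.array(p["origin"]),np.array(p["rotation"])@d
def atz(p,px,z):
    o,d=ray(p,px); return o+d*(z-o[2])/d[2]
def proj(p,X):
    f=p["frame"].shape[0]/2/np.tan(np.radians(p["fovy"])/2)
    c=np.array(p["rotation"]).T@(np.array(X)-np.array(p["origin"]))
    return p["cx"]-f*c[0]/c[2],p["cy"]+f*c[1]/c[2]
def save(p,n): cv2.imwrite("pics/"+n,p["frame"][:,:,::-1])
E
python3 - <<'E'
from h import *
np.set_printoptions(precision=3,suppress=True)
print(r.grasp_offset, r.read_state())
Z=dict(stop_head=114,grip=52,tips=16,disc_l=16,disc_r=16,seed=18,dish=0,tweezers=46,rest=0,generator=0)
ims=[]
for n in("top","scene"):
    p=cams.read_camera(n); ims.append(p["frame"]); print(n,{k:v for k,v in p.items() if k!="frame"})
    for t,z in Z.items():
        for d in tip_of(p,t)[:3]: print(t,np.round(d["pixel"]),round(d["conf"],2),atz(p,d["pixel"],z)[:2])
    save(p,n+"0.png")
E
```

```text
pics
18.700000000000003 {'time_s': 0.0, 'joints': array([ 1.2  ,  0.221,  1.528,  0.   ,  1.395, -0.126]), 'qd': array([ 0.   , -0.001,  0.   ,  0.001, -0.002,  0.   ]), 'joint_torque': array([ -0.001, -49.46 , -38.738,   0.07 ,   0.057,  -0.   ]), 'position': array([151.231, 605.777, 221.429]), 'orientation': array([ 0.122,  0.993, -0.001, -0.   ]), 'ft_force': array([ 1.039, -0.608,  0.63 ]), 'ft_torque': array([ 0.038, -0.01 , -0.012]), 'gripper_width': 86.88636300444492}
top {'fovy': 46.44457095451091, 'cx': 319.1045400646668, 'cy': 240.41551478295975, 'origin': array([ 331.038,  -33.893, 1370.198]), 'rotation': array([-0.03 ,  0.035,  0.711, -0.701]), 'shot': 1}Traceback (most recent call last):
  File "<stdin>", line 9, in <module>
  File "h.py", line 8, in atz
    o,d=ray(p,px); return o+d*(z-o[2])/d[2]
        ~~~^^^^^^
  File "h.py", line 6, in ray
    return np.array(p["origin"]),np.array(p["rotation"])@d
                                 ~~~~~~~~~~~~~~~~~~~~~~~^~
ValueError: matmul: Input operand 1 has a mismatch in its core dimension 0, with gufunc signature (n?,k),(k,m?)->(n?,m?) (size 3 is different from 4)
```

```bash
sed -i 's/np.array(p\["rotation"\])/Rot.from_quat(p["rotation"]).as_matrix()/; 1a from scipy.spatial.transform import Rotation as Rot' h.py
cat > m.py <<'E'
from h import *
np.set_printoptions(precision=3,suppress=True)
Z=dict(stop_head=114,grip=52,tips=16,disc_l=16,disc_r=16,seed=18,dish=0,tweezers=46,rest=0,generator=0)
for n in("top","scene"):
    p=cams.read_camera(n); print(n,{k:v for k,v in p.items() if k!="frame"})
    for t,z in Z.items():
        for d in tip_of(p,t)[:3]: print(t,np.round(d["pixel"]),round(d["conf"],2),atz(p,d["pixel"],z)[:2])
    save(p,n+"0.png")
E
python3 m.py
```

```text
top {'fovy': 46.44457095451091, 'cx': 319.1045400646668, 'cy': 240.41551478295975, 'origin': array([ 331.038,  -33.893, 1370.198]), 'rotation': array([-0.03 ,  0.035,  0.711, -0.701]), 'shot': 2}
stop_head [163. 185.] 0.74 [576.662 308.789]
grip [293. 202.] 0.6 [545.314  15.663]
tips [287. 183.] 0.61 [597.744  32.472]
disc_l [149. 165.] 0.68 [645.828 370.62 ]
disc_l [281. 185.] 0.44 [592.458  46.25 ]
disc_l [294. 180.] 0.4 [605.468  14.486]
disc_r [149. 165.] 0.68 [645.828 370.62 ]
disc_r [281. 185.] 0.44 [592.458  46.25 ]
disc_r [294. 180.] 0.4 [605.468  14.486]
seed [420. 215.] 0.9 [ 513.608 -291.104]
seed [519. 278.] 0.32 [ 357.909 -527.319]
tweezers [304. 226.] 0.81 [487.444  -8.508]
rest [300. 230.] 0.8 [482.844   2.103]
rest [424. 350.] 0.65 [ 185.417 -295.641]
rest [297. 201.] 0.58 [554.887   7.955]
generator [149. 166.] 0.9 [647.001 373.878]
scene {'fovy': 47.08988327139821, 'cx': 321.9942255553277, 'cy': 234.959369965468, 'origin': array([1190.148, -926.048, 1297.803]), 'rotation': array([0.35 , 0.122, 0.319, 0.872]), 'shot': 3}
stop_head [418. 183.] 0.56 [567.073 321.206]
grip [352. 247.] 0.56 [543.269   7.517]
grip [371. 253.] 0.44 [602.535  25.925]
tips [369. 261.] 0.52 [600.449  22.957]
disc_l [331. 251.] 0.56 [485.823 -21.891]
disc_l [372. 254.] 0.51 [589.707  50.427]
disc_l [368. 262.] 0.39 [600.781  16.861]
disc_r [331. 251.] 0.56 [485.823 -21.891]
disc_r [372. 254.] 0.51 [589.707  50.427]
disc_r [368. 262.] 0.39 [600.781  16.861]
seed [279. 307.] 0.8 [ 511.369 -284.625]
dish [281. 312.] 0.94 [ 517.059 -285.649]
tweezers [336. 243.] 0.74 [490.793  -6.568]
rest [314. 158.] 0.81 [133.68  311.495]
rest [330. 250.] 0.72 [469.622  -8.561]
rest [368. 260.] 0.69 [587.31   35.273]
generator [440. 213.] 0.85 [648.021 364.055]
```

View pics/top0.png

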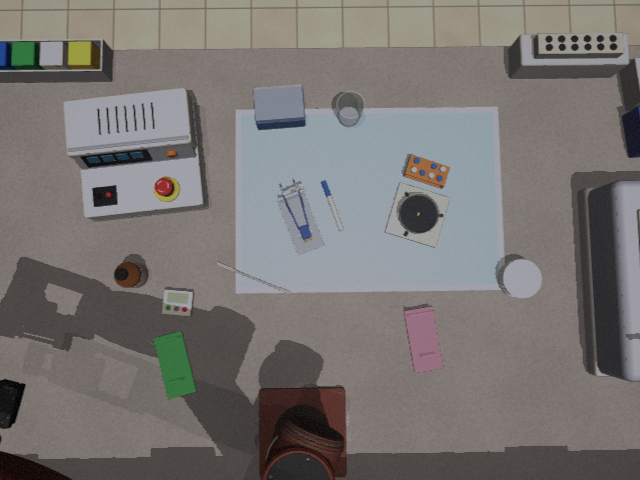

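View pics/scene0.png

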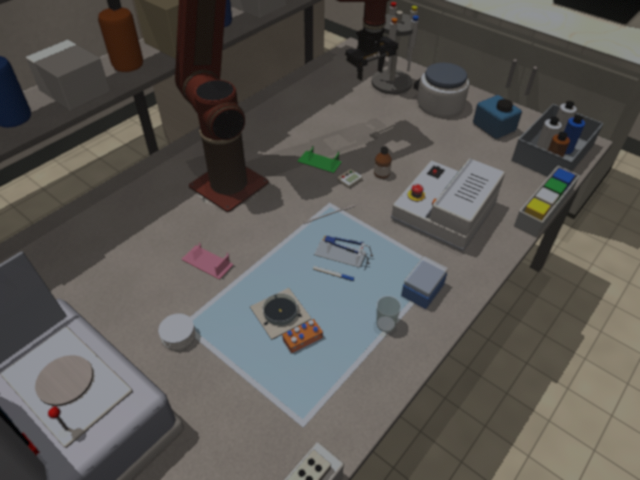

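Call:
{"name": "arm_command", "arguments": {"targets": [[[-0.04,-0.015,0,0,0,0,1],[-0.04,-0.015,0,0,0,0,1],[-0.04,-0.015,0,0,0,0,1],[-0.04,-0.015,0,0,0,0,1],[-0.04,-0.015,0,0,0,0,1],[-0.04,-0.015,0,0,0,0,1],[-0.04,-0.015,0,0,0,0,1],[-0.04,-0.015,0,0,0,0,1]]]}}

```text
time_s: 2.2
position: [439.0, 409.3, 223.1]
orientation: [0.119, 0.993, 0.001, 0.0]
ft_force: [1.4, 0.4, -0.6]
gripper_width: 87.0
```

```bash
cat >> h.py <<'E'
def go(X,yawy=None):
    "TCP shift in tool axes (mm) to X; wz to bring tool y to world angle yawy (deg, mod 180)"
    s=r.read_state(); R=Rot.from_quat(s["orientation"]).as_matrix()
    v=R.T@(np.array(X)-s["position"]); a=np.degrees(np.arctan2(R[1,1],R[0,1]))
    print("shift",np.round(v,1),"pos",np.round(s["position"],1),"tool y deg",round(a,1),"toolz",np.round(R[:,2],3),"w",round(s["gripper_width"],1),"F",np.round(s["ft_force"],1),"t",s["time_s"],"q6",s["joints"][5])
    if yawy is not None: 
        d=(yawy-a+90)%180-90; print("wz",round(-np.radians(d),3))
def tri(ps):
    "least-squares meeting point of rays [(pic,px),...] and residuals"
    A=np.zeros((3,3));b=np.zeros(3);L=[]
    for p,px in ps:
        o,d=ray(p,px);d=d/np.linalg.norm(d);P=np.eye(3)-np.outer(d,d);A+=P;b+=P@o;L.append((o,P))
    X=np.linalg.solve(A,b); return X,[np.linalg.norm(P@(X-o)) for o,P in L]
E
python3 - <<'E'
from h import *
t,s,w=[cams.read_camera(n) for n in("top","scene","wrist")]
save(w,"w1.png"); print({k:v for k,v in w.items() if k!="frame"})
for n in("stop_head","generator","seed","grip","tips","tweezers"):
    q=[(p,tip_of(p,n)) for p in (t,s)]
    if all(a for _,a in q): print(n,*tri([(p,a[0]["pixel"]) for p,a in q]))
    print(tip_of(w,n)[:2])
go([572,315,220],95)
E
```

```text
{'fovy': 70.10774153338569, 'cx': 314.91461434659163, 'cy': 232.35813541753598, 'origin': array([371.21187575, 422.65307442, 386.37765517]), 'rotation': array([-0.10265106, -0.08144943,  0.61085583,  0.78082258]), 'shot': 6}
stop_head [571.33483746 308.53993087 120.57191567] [np.float64(2.518869649629042), np.float64(2.5188696496289533)]
[]
generator [644.8106861  378.2191174  -11.17414759] [np.float64(4.649595386697774), np.float64(4.649595386697729)]
[{'pixel': [328.2, 363.5], 'conf': 0.86}]
[]
grip [541.28081439   6.25902973  59.98681036] [np.float64(3.2572963778245896), np.float64(3.2572963778246016)]
[]
tips [599.54170221  24.58890068  22.21250288] [np.float64(3.4866960745232545), np.float64(3.486696074523157)]
[]
tweezers [488.66499965  -4.64674762  26.42494245] [np.float64(0.5665916934943753), np.float64(0.5665916934941583)]
[]
shift [-152.9  -60.8    2.9] pos [437.8 410.2 223. ] tool y deg 76.3 toolz [ 0.001  0.002 -1.   ] w 86.9 F [ 0.4  0.4 -0.1] t 3.25 q6 -0.7119319168201473
wz -0.326
```

Call:
{"name": "arm_command", "arguments": {"targets": [[[-0.037,-0.015,0,0,0,0,1],[-0.037,-0.015,0,0,0,0,1],[-0.037,-0.015,0,0,0,0,1],[0,0,0,0,0,-0.17,1],[0,0,0,0,0,-0.16,1],[0,0,0,0,0,0,1]]]}}

```text
time_s: 4.0
position: [538.5, 337.8, 222.7]
orientation: [-0.05, 0.999, 0.001, 0.001]
ft_force: [-0.9, -0.3, -0.3]
gripper_width: 86.7
```

```bash
python3 - <<'E'
from h import *
w=cams.read_camera("wrist")
save(w,"w2.png"); 
for n,z in(("stop_head",114),("generator",0)):
    for d in tip_of(w,n)[:2]+look_for(w,n)[:2]: print(n,d,atz(w,d["pixel"],z))
go([573,311,180],95)
E
```

```text
stop_head {'pixel': [274.5, 268.7], 'conf': 0.62} [574.67942618 305.74316013 114.        ]
stop_head {'pixel': [276.7, 264.6], 'conf': 0.6} [570.81360445 307.33837326 114.        ]
generator {'pixel': [336.8, 299.4], 'conf': 0.58} [652.48509154 375.26972562   0.        ]
generator {'pixel': [50.7, 225.9], 'conf': 0.51} [592.46635899  33.95553997   0.        ]
generator {'pixel': [275.3, 262.4], 'conf': 0.51} [611.65467569 296.44582555   0.        ]
shift [-31.9 -30.7  42.8] pos [538.1 338.3 222.8] tool y deg 95.7 toolz [ 0.001  0.003 -1.   ] w 86.7 F [ 0.5  0.2 -0.8] t 4.25 q6 -1.234746940615342
wz 0.013
```

View pics/w2.png

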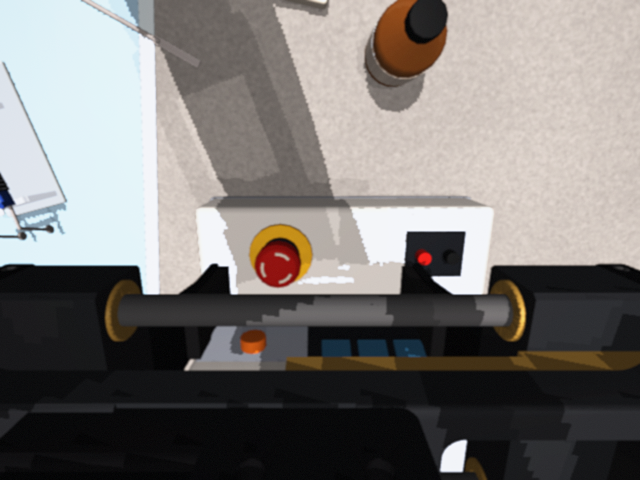

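```bash
cat > fit.py <<'E'
from h import *
from scipy.optimize import minimize
def fit(p,x0,top=114):
    f=cv2.resize(p["frame"],None,fx=4,fy=4,interpolation=cv2.INTER_LINEAR).astype(int)
    m=((f[...,0]>90)&(f[...,1]<0.4*f[...,0])&(f[...,2]<0.4*f[...,0])).astype(np.uint8)
    u,v=[int(4*c) for c in proj(p,[x0[0],x0[1],top])]
    k=np.zeros_like(m); cv2.circle(k,(u,v),4*35,1,-1); m&=k
    n,l,st,_=cv2.connectedComponentsWithStats(m); m=(l==1+st[1:,4].argmax()).astype(np.uint8)
    t=np.linspace(0,2*np.pi,60)
    def cost(x):
        P=[proj(p,[x[0]+20*np.cos(a),x[1]+20*np.sin(a),z]) for z in(top-3,top-16) for a in t]
        P+=[proj(p,[x[0]+16*np.cos(a),x[1]+16*np.sin(a),z]) for z in(top,) for a in t]
        h=cv2.convexHull(np.round(4*np.array(P)).astype(np.int32)); g=np.zeros_like(m); cv2.fillConvexPoly(g,h,1)
        return 1-(g&m).sum()/(g|m).sum()
    q=minimize(cost,x0,method="Nelder-Mead",options=dict(initial_simplex=[x0,[x0[0]+6,x0[1]],[x0[0],x0[1]+6]],xatol=.1,fatol=1e-4))
    return q.x,q.fun
E
python3 - <<'E'
from h import *; from fit import fit
for n in("wrist","top","scene"):
    p=cams.read_camera(n); print(n,fit(p,[572,307]))
E
```

```text
wrist (array([576.27276611, 307.46472168]), np.float64(0.305216579666056))
top (array([577.25, 286.75]), np.float64(0.9940828402366864))
scene (array([572., 307.]), np.float64(1.0))
```

```bash
sed -i 's/(f\[...,0\]>90)&(f\[...,1\]<0.4\*f\[...,0\])&(f\[...,2\]<0.4\*f\[...,0\])/(f[...,0]>35)\&(f[...,1]<0.5*f[...,0])\&(f[...,2]<0.6*f[...,0])/; s/st\[1:,4\].argmax()/st[1:,4].argmax()/' fit.py
python3 - <<'E'
from h import *; from fit import fit
for n in("wrist","top","scene"):
    p=cams.read_camera(n); print(n,fit(p,[574,308]))
    if n=="wrist":
        b=p["frame"][215:300,235:325]; cv2.imwrite("pics/c.png",cv2.resize(b,None,fx=6,fy=6)[:,:,::-1])
E
```

```text
wrist (array([574.02622843, 308.32953763]), np.float64(0.19355505772876103))
top (array([573.99121094, 302.76611328]), np.float64(0.8296715741789354))
scene (array([577.76071167, 314.55302429]), np.float64(0.5903242408646423))
```

View pics/c.png

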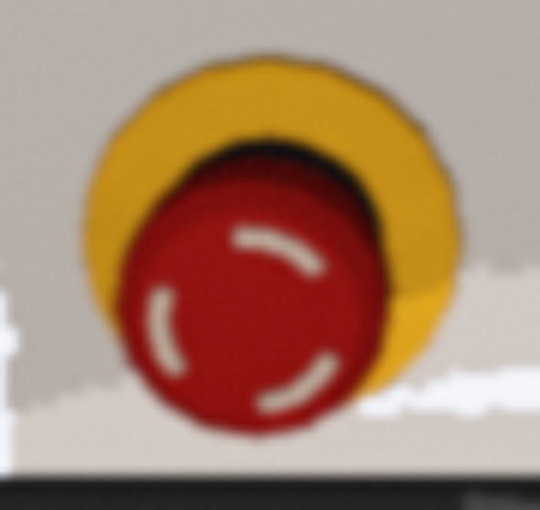

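```bash
python3 - <<'E'
from h import *
w=cams.read_camera("wrist")
print(atz(w,[276.5,268.3],114),atz(w,[280.3,254],81))
go([574,307,150],95)
E
```

```text
[574.00854199 307.84733543 114.        ] [572.36815781 307.78937512  81.        ]
shift [-32.4 -34.8  72.8] pos [538.2 338.2 222.8] tool y deg 95.8 toolz [ 0.001  0.003 -1.   ] w 87.1 F [ 0.4 -1.1 -0.3] t 4.6 q6 -1.2362502939296065
wz 0.014
```

Call:
{"name": "arm_command", "arguments": {"targets": [[[-0.0105,-0.0113,0,0,0,0,1],[-0.0105,-0.0113,0,0,0,0,1],[-0.0105,-0.0113,0,0,0,0,1],[0,0,0.03,0,0,0,1],[0,0,0.03,0,0,0,1],[0,0,0.015,0,0,0,1],[0,0,0,0,0,0,1]]]}}

```text
time_s: 5.48
position: [580.0, 302.1, 146.9]
orientation: [-0.048, 0.999, 0.001, 0.002]
ft_force: [0.6, -0.0, -0.6]
gripper_width: 87.1
```

```bash
python3 - <<'E'
from h import *
go([573.3,307.8,95],95)
w=cams.read_camera("wrist"); save(w,"w3.png"); print(tip_of(w,"stop_head"),proj(w,[573.3,307.8,114]))
E
```

```text
shift [ 6.4  6.2 51.9] pos [580.  302.1 146.9] tool y deg 95.6 toolz [ 0.004  0.003 -1.   ] w 87.1 F [ 0.6 -0.  -0.6] t 5.475 q6 -1.3088708438694125
wz 0.01
[{'pixel': [327.5, 251.9], 'conf': 0.94}] (np.float64(327.76315478134603), np.float64(253.19910132868134))
```

Call:
{"name": "arm_command", "arguments": {"targets": [[[0.0064,0.0062,0,0,0,0,1],[0,0,0,0,0,0,1],[0,0,0.02,0,0,0,1],[0,0,0.015,0,0,0,1],[0,0,0.01,0,0,0,1],[0,0,0,0,0,0,1]]]}}

```text
time_s: 6.32
position: [574.6, 309.8, 102.9]
orientation: [-0.049, 0.999, 0.002, 0.005]
ft_force: [0.4, 0.2, -0.3]
gripper_width: 86.9
```

```bash
python3 - <<'E'
from h import *
go([573.3,307.8,95],95)
w=cams.read_camera("wrist"); save(w,"w4.png"); print(tip_of(w,"stop_head"),proj(w,[573.3,307.8,114]))
E
```

```text
shift [ 1.6 -1.9  7.9] pos [574.6 309.8 102.9] tool y deg 95.6 toolz [ 0.01   0.005 -1.   ] w 86.9 F [ 0.4  0.2 -0.3] t 6.325 q6 -1.2961666049449916
wz 0.011
[{'pixel': [310.0, 292.4], 'conf': 0.63}] (np.float64(314.2539120992977), np.float64(291.68643106051644))
```

View pics/w4.png

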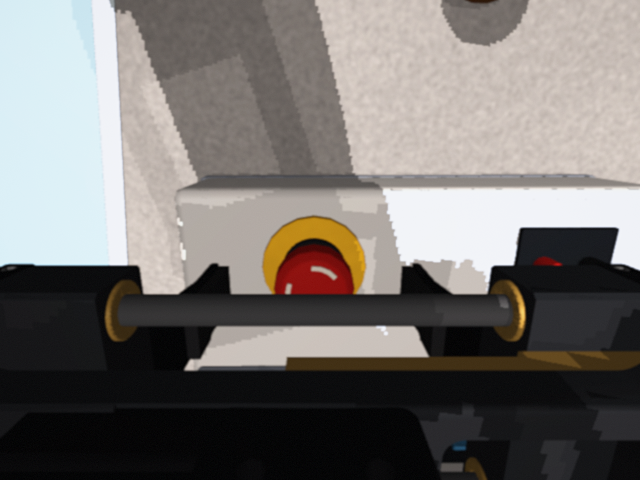

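Call:
{"name": "arm_command", "arguments": {"targets": [[[0.0016,-0.0016,0.007,0,0,0,1],[0,0,0,0,0,0,1],[0,0,0,0,0,0,0],[0,0,0,0,0,0,0],[0,0,0,0,0,0,0],[0,0,0,0,0,0,0],[0,0,0,0,0,0,0]]]}}

```text
time_s: 7.3
position: [575.4, 308.7, 99.1]
orientation: [-0.049, 0.999, 0.003, 0.008]
ft_force: [0.0, 0.2, -0.1]
gripper_width: 44.8
```

Call:
{"name": "arm_command", "arguments": {"targets": [[[0,0,0.002,0,0,0,0],[0,0,0,0,0,0,0],[0,0,0,0,0,0,0]]]}}

```text
time_s: 7.68
position: [575.6, 309.3, 98.6]
orientation: [-0.049, 0.999, 0.004, 0.008]
ft_force: [-0.8, -0.2, 1.1]
gripper_width: 38.2
```

```bash
python3 - <<'E'
from h import *
go([573.3,307.8,86.5],95)
E
```

```text
shift [ 2.7 -1.3 12. ] pos [575.6 309.3  98.6] tool y deg 95.6 toolz [ 0.016  0.008 -1.   ] w 38.2 F [-0.8 -0.2  1.1] t 7.675 q6 -1.298046435786044
wz 0.011
```

Call:
{"name": "arm_command", "arguments": {"targets": [[[0,0,0.004,0,0,0,0],[0,0,0.004,0,0,0,0],[0,0,0.003,0,0,0,0]]]}}

```text
time_s: 8.05
position: [575.8, 309.3, 89.8]
orientation: [-0.049, 0.999, 0.003, 0.008]
ft_force: [-3.9, -2.1, 15.2]
gripper_width: 38.4
```

Call:
{"name": "arm_command", "arguments": {"targets": [[[0,0,0.003,0,0,0,0],[0,0,0,0,0,0,0]]]}}

```text
time_s: 8.3
position: [575.9, 309.4, 90.8]
orientation: [-0.049, 0.999, 0.003, 0.008]
ft_force: [-4.6, -1.8, 7.7]
gripper_width: 38.7
```

Call:
{"name": "arm_command", "arguments": {"targets": [[[0,0,0.006,0,0,0,0],[0,0,0.003,0,0,0,0],[0,0,0.002,0,0,0,0]]]}}

```text
time_s: 8.68
position: [576.4, 309.5, 88.7]
orientation: [-0.05, 0.999, 0.003, 0.009]
ft_force: [-6.4, -3.4, 11.4]
gripper_width: 38.8
```

Call:
{"name": "arm_command", "arguments": {"targets": [[[0,0,-0.001,0,0,0,0],[0,0,0,0,0,0,0],[0,0,0,0,0,0,0]]]}}

```text
time_s: 9.05
position: [576.1, 309.4, 90.5]
orientation: [-0.05, 0.999, 0.003, 0.009]
ft_force: [-1.6, -0.9, 3.4]
gripper_width: 38.2
```

Call:
{"name": "arm_command", "arguments": {"targets": [[[0,0,-0.001,0,0,0,0],[0,0,0,0,0,0,0]]]}}

```text
time_s: 9.3
position: [576.1, 309.4, 90.6]
orientation: [-0.05, 0.999, 0.003, 0.009]
ft_force: [-0.7, -0.4, 2.9]
gripper_width: 38.8
```

Call:
{"name": "arm_command", "arguments": {"targets": [[[0,0,0,0,0,0.15,0],[0,0,0,0,0,0.15,0],[0,0,0,0,0,0.15,0],[0,0,0,0,0,0.15,0],[0,0,0,0,0,0.12,0],[0,0,0,0,0,0.05,0],[0,0,0,0,0,0,0]]]}}

```text
time_s: 10.18
position: [575.8, 308.4, 93.2]
orientation: [0.341, 0.94, 0.004, 0.006]
ft_force: [-3.1, -1.2, 6.0]
gripper_width: 38.7
```

```bash
python3 - <<'E'
from h import *
go([573.3,307.8,91],95); print(r.read_state()["ft_torque"])
E
```

```text
shift [ 1.6 -2.1  2.2] pos [575.8 308.4  93.2] tool y deg 50.2 toolz [ 0.015  0.004 -1.   ] w 38.7 F [-3.1 -1.2  6. ] t 10.175 q6 -0.5023133526190645
wz -0.783
[-0.33405772  0.50508885  0.01433785]
```

Call:
{"name": "arm_command", "arguments": {"targets": [[[0,0,0,0,0,0,1],[0,0,0,0,0,0,1],[0,0,0,0,0,0,1],[0,0,0,0,0,0,1],[0,0,-0.02,0,0,0,1],[0,0,-0.04,0,0,0,1],[0,0,-0.05,0,0,0,1],[0,0,0,0,0,0,1]]]}}

```text
time_s: 11.18
position: [574.6, 308.0, 209.6]
orientation: [0.341, 0.94, 0.005, 0.007]
ft_force: [0.9, 0.3, 0.6]
gripper_width: 86.7
```

```bash
python3 - <<'E'
from h import *
go([545,10,250],14+90)
w=cams.read_camera("wrist"); save(w,"w5.png"); print(tip_of(w,"stop_head"),proj(w,[573.3,307.8,114]),proj(w,[573.3,307.8,106.5]))
E
```

```text
shift [-168.6 -247.2  -42.1] pos [574.6 308.  209.6] tool y deg 50.2 toolz [ 0.017  0.004 -1.   ] w 86.7 F [0.9 0.3 0.6] t 11.175 q6 -0.5024517603128064
wz -0.94
[{'pixel': [312.5, 232.2], 'conf': 0.93}] (np.float64(314.648112038273), np.float64(231.4292334895848)) (np.float64(314.524151186539), np.float64(228.9586953209003))
```

Call:
{"name": "arm_command", "arguments": {"targets": [[[-0.027,-0.04,-0.006,0,0,0,1],[-0.027,-0.04,-0.006,0,0,0,1],[-0.027,-0.04,-0.006,0,0,0,1],[-0.027,-0.04,-0.006,0,0,0,1],[-0.027,-0.04,-0.006,0,0,0,1],[-0.027,-0.04,-0.006,0,0,0,1],[0,0,0,0,0,0.18,1],[0,0,0,0,0,0.18,1]]]}}

```text
time_s: 12.28
position: [533.7, 9.4, 228.2]
orientation: [0.507, 0.862, -0.004, -0.005]
ft_force: [-1.1, -0.2, 0.4]
gripper_width: 87.2
```

Call:
{"name": "arm_command", "arguments": {"targets": [[[0,0,0,0,0,0.18,1],[0,0,0,0,0,0.18,1],[0,0,0,0,0,0.18,1],[0,0,0,0,0,0.18,1],[0,0,0,0,0,0.18,1],[0,0,0,0,0,0.18,1],[0,0,0,0,0,0.18,1],[0,0,0,0,0,0.18,1]]]}}

```text
time_s: 13.28
position: [524.8, 9.6, 214.9]
orientation: [0.957, 0.289, -0.018, -0.007]
ft_force: [-0.1, 0.5, 0.1]
gripper_width: 87.2
```

```bash
python3 - <<'E'
from h import *
go([545,10,200],107)
w=cams.read_camera("wrist"); save(w,"w6.png")
for n,z in(("grip",52),("tips",16),("tweezers",46),("disc_l",16)):
    for d in tip_of(w,n)[:2]: print(n,d,atz(w,d["pixel"],z))
s=cams.read_camera("scene"); print(tip_of(s,"stop_head"))
E
```

```text
shift [17.5 11.2 14.1] pos [524.8   9.6 214.9] tool y deg -56.4 toolz [-0.039  0.002 -0.999] w 87.2 F [-0.1  0.5  0.1] t 13.275 q6 0.8538575263202928
wz 0.29
grip {'pixel': [325.4, 194.4], 'conf': 0.7} [540.33446681  11.67405358  52.        ]
tweezers {'pixel': [309.1, 250.6], 'conf': 0.78} [482.03417262  -7.7129729   46.        ]
disc_l {'pixel': [328.0, 127.7], 'conf': 0.87} [592.65361236  43.65808945  16.        ]
disc_l {'pixel': [355.9, 139.0], 'conf': 0.8} [599.23873181  13.95617553  16.        ]
[{'pixel': [355.2, 245.8], 'conf': 0.71}, {'pixel': [416.3, 183.0], 'conf': 0.47}]
```

View pics/w6.png

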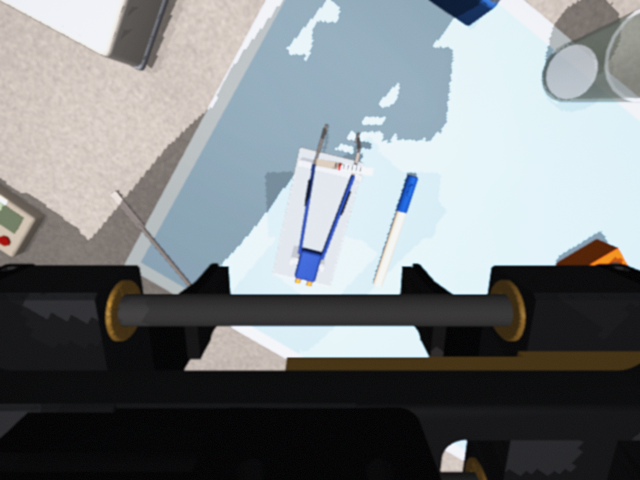

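```bash
cat >> h.py <<'E'
def tilt():
    R=Rot.from_quat(r.read_state()["orientation"]).as_matrix(); t=R.T@[0,0,-1]; print("tilt fix",np.round(np.cross([0,0,1],t),3))
E
python3 -c "
from h import *
go([539,11,150],107.5);tilt()"
```

```text
shift [13.6  7.6 65.8] pos [525.8   9.5 216.3] tool y deg -55.9 toolz [-0.036  0.002 -0.999] w 86.8 F [ 0.7  0.7 -0.6] t 13.625 q6 0.8454080906830386
wz 0.29
tilt fix [-0.022  0.028  0.   ]
```

Call:
{"name": "arm_command", "arguments": {"targets": [[[0.0068,0.0038,0.01,-0.02,0.028,0,1],[0.0068,0.0038,0.02,0,0,0,1],[0,0,0.02,0,0,0.14,1],[0,0,0.01,0,0,0.15,1],[0,0,0,0,0,0,1],[0,0,0,0,0,0,1]]]}}

```text
time_s: 14.38
position: [542.1, 10.9, 155.5]
orientation: [0.988, 0.155, 0.001, -0.0]
ft_force: [0.1, -0.3, -0.6]
gripper_width: 87.0
```

```bash
cat > tw.py <<'E'
from h import *
go([539,11,52-10],107.5);tilt()
w=cams.read_camera("wrist"); save(w,"w7.png")
for n,z in(("grip",52),("tips",16),("tweezers",46),("disc_l",16)):
    for d in tip_of(w,n)[:2]: print(n,d,atz(w,d["pixel"],z))
E
python3 tw.py
```

```text
shift [ -3.2  -1.  113.5] pos [542.1  10.9 155.5] tool y deg -72.2 toolz [ 0.002  0.001 -1.   ] w 87.0 F [ 0.1 -0.3 -0.6] t 14.375 q6 1.1333258791841925
wz 0.006
tilt fix [-0.    -0.002  0.   ]
tweezers {'pixel': [314.2, 293.0], 'conf': 0.62} [486.71088042  -7.40024602  46.        ]
disc_l {'pixel': [328.2, 155.8], 'conf': 0.78} [599.83492348  16.20357944  16.        ]
disc_l {'pixel': [292.8, 154.1], 'conf': 0.6} [591.83910232  45.78902466  16.        ]
```

View pics/w7.png

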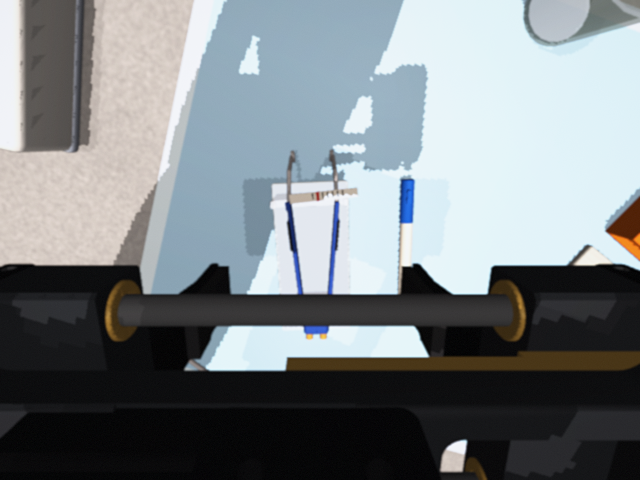

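```bash
python3 - <<'E'
from h import *
w=cams.read_camera("wrist")
s=r.read_state(); R=Rot.from_quat(s["orientation"]).as_matrix()
f=lambda px,z:np.round(R.T@(atz(w,px,z)-s["position"]),1)
print("padmid",f([313.8,235],52),atz(w,[313.8,235],52),"butt",f([315.5,330],52),"discs",f([312,155],16))
print("tcp px",proj(w,s["position"]), "origin",R.T@(w["origin"]-s["position"]))
im=cv2.resize(w["frame"][130:350,250:380],None,fx=4,fy=4,interpolation=cv2.INTER_CUBIC)[:600]; cv2.imwrite("pics/c7.png",im[:,:,::-1])
E
```

```text
padmid [ -4.9   0.3 103.5] [537.8260529    9.26316537  52.        ] butt [-90.8   1.7 103.3] discs [ 57.   -1.3 139.6]
tcp px (np.float64(312.7381908554419), np.float64(278.958922429981)) origin [  68.04122853    1.00447484 -163.61920048]
```

View pics/c7.png

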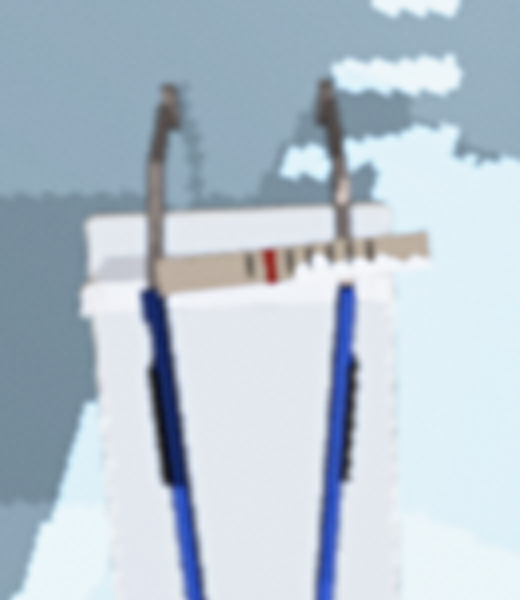

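Call:
{"name": "arm_command", "arguments": {"targets": [[[-0.005,0.0003,0,0,0,-0.03,1],[0,0,0,0,0,0,1],[0,0,0.02,0,0,0,1],[0,0,0.03,0,0,0,1],[0,0,0.03,0,0,0,1],[0,0,0.02,0,0,0,1],[0,0,0.01,0,0,0,1],[0,0,0,0,0,0,1]]]}}

```text
time_s: 15.68
position: [539.1, 8.6, 44.6]
orientation: [0.985, 0.17, 0.003, 0.0]
ft_force: [-1.4, -0.4, 0.8]
gripper_width: 86.9
```

```bash
sed -i 's/go(.*$/go([537.7,9.2,33.3],109.5);tilt()/; s/w7/w8/' tw.py; python3 tw.py
```

```text
shift [-1.2 -1.  11.3] pos [539.1   8.6  44.6] tool y deg -70.4 toolz [ 0.006  0.    -1.   ] w 86.9 F [-1.4 -0.4  0.8] t 15.675 q6 1.0972098435797462
wz 0.001
tilt fix [ 0.002 -0.006  0.   ]
disc_l {'pixel': [338.1, 154.2], 'conf': 0.73} [601.72704791  16.23486064  16.        ]
disc_l {'pixel': [283.7, 153.4], 'conf': 0.65} [592.12989022  44.5071785   16.        ]
```

Call:
{"name": "arm_command", "arguments": {"targets": [[[0,-0.001,0.007,0.002,-0.006,0,1],[0,0,0.004,0,0,0,0.55],[0,0,0,0,0,0,0.55],[0,0,0,0,0,0,0.55],[0,0,0,0,0,0,0.55]]]}}

```text
time_s: 16.55
position: [540.9, 9.5, 35.4]
orientation: [0.985, 0.17, 0.002, 0.001]
ft_force: [0.0, -0.1, 0.1]
gripper_width: 55.0
```

```bash
sed -i 's/w8/w9/' tw.py; python3 tw.py
```

```text
shift [-3.1 -0.8  2.1] pos [540.9   9.5  35.4] tool y deg -70.4 toolz [ 0.005 -0.    -1.   ] w 55.0 F [ 0.  -0.1  0.1] t 16.55 q6 1.1002737881140503
wz 0.002
tilt fix [ 0.002 -0.004  0.   ]
disc_l {'pixel': [339.1, 162.8], 'conf': 0.65} [599.61956035  15.68436901  16.        ]
disc_l {'pixel': [283.5, 161.8], 'conf': 0.58} [590.3164329   43.38795275  16.        ]
```

View pics/w9.png

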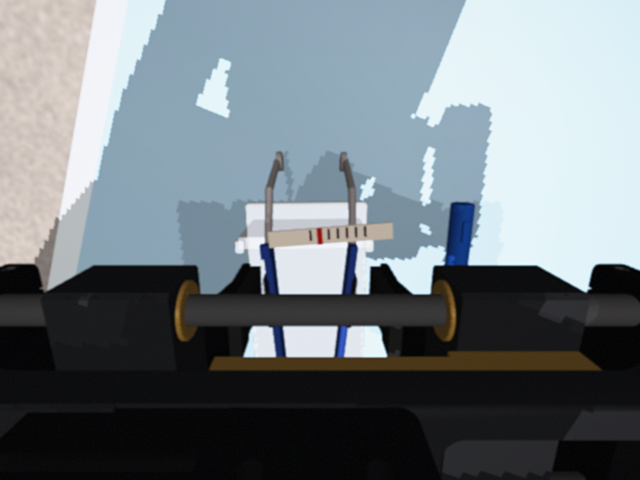

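Call:
{"name": "arm_command", "arguments": {"targets": [[[-0.0028,-0.001,0.002,0,0,0,0.55],[0,0,0,0,0,0,0.48],[0,0,0,0,0,0,0.48],[0,0,0,0,0,0,0.42],[0,0,0,0,0,0,0.42],[0,0,0,0,0,0,0.42]]]}}

```text
time_s: 17.55
position: [537.8, 9.5, 33.4]
orientation: [0.985, 0.17, 0.002, 0.001]
ft_force: [0.3, -0.5, 0.7]
gripper_width: 36.8
```

```bash
sed -i 's/w9/w10/' tw.py; python3 tw.py; python3 -c "
from h import *; print(r.read_state()['ft_torque'])"
```

```text
shift [-0.2  0.2  0.1] pos [537.8   9.5  33.4] tool y deg -70.4 toolz [ 0.005 -0.    -1.   ] w 36.8 F [ 0.3 -0.5  0.7] t 17.55 q6 1.0995035660758599
wz 0.002
tilt fix [ 0.002 -0.004  0.   ]
disc_l {'pixel': [295.2, 152.9], 'conf': 0.85} [593.62542274  38.98454517  16.        ]
disc_l {'pixel': [340.1, 158.2], 'conf': 0.71} [598.88554805  16.20564482  16.        ]
[-0.09908876  0.17570943 -0.00606308]
```

Call:
{"name": "arm_command", "arguments": {"targets": [[[0,0,0,0,0,0,0.38],[0,0,0,0,0,0,0.38],[0,0,0,0,0,0,0.345],[0,0,0,0,0,0,0.345],[0,0,0,0,0,0,0.345],[0,0,0,0,0,0,0.34]]]}}

```text
time_s: 18.55
position: [537.7, 9.5, 33.3]
orientation: [0.985, 0.17, 0.002, 0.001]
ft_force: [-1.2, 0.2, 0.5]
gripper_width: 29.8
```

```bash
sed -i 's/w10/w11/' tw.py; python3 tw.py; python3 -c "
from h import *; w=cv2.imread('pics/w11.png'); cv2.imwrite('pics/c11.png',cv2.resize(w[130:290,220:420],None,fx=3.7,fy=3.7,interpolation=cv2.INTER_CUBIC))"
```

```text
shift [-0.1  0.3  0. ] pos [537.7   9.5  33.3] tool y deg -70.4 toolz [ 0.005 -0.    -1.   ] w 29.8 F [-1.2  0.2  0.5] t 18.55 q6 1.0995250609174356
wz 0.002
tilt fix [ 0.002 -0.004  0.   ]
tips {'pixel': [317.7, 157.4], 'conf': 0.61} [595.32982606  27.30835203  16.        ]
disc_l {'pixel': [309.5, 154.7], 'conf': 0.91} [595.1943559   31.76018159  16.        ]
disc_l {'pixel': [326.6, 157.0], 'conf': 0.9} [597.06375586  23.03587535  16.        ]
```

View pics/c11.png

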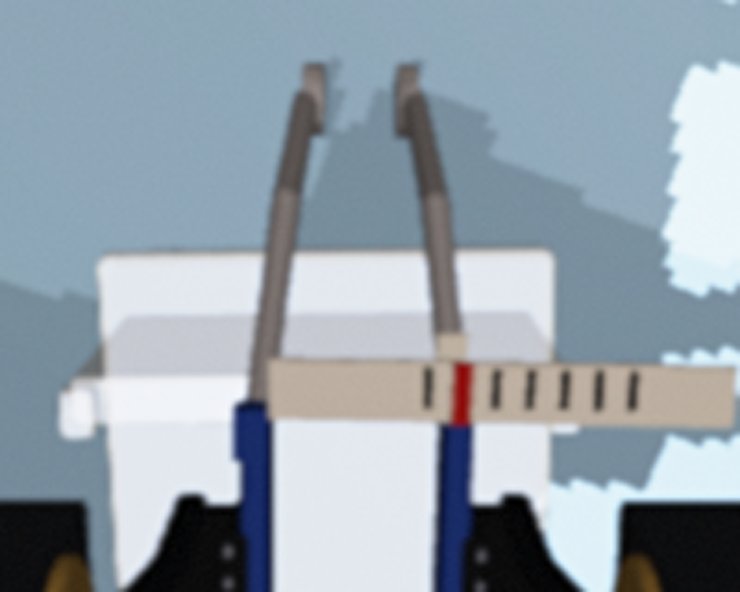

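Call:
{"name": "arm_command", "arguments": {"targets": [[[0,0,-0.005,0,0,0,0.34],[0,0,-0.015,0,0,0,0.34],[0,0,-0.025,0,0,0,0.34],[0,0,-0.025,0,0,0,0.34],[0,0,-0.02,0,0,0,0.34],[0,0,-0.01,0,0,0,0.34],[0,0,0,0,0,0,0.34]]]}}

```text
time_s: 19.68
position: [538.2, 9.4, 141.6]
orientation: [0.985, 0.17, 0.004, 0.001]
ft_force: [0.6, -0.1, 0.2]
gripper_width: 30.0
```

```bash
cat > tw2.py <<'E'
from h import *
import sys
go([455,-306,130],109.5);tilt()
w=cams.read_camera("wrist"); save(w,sys.argv[1])
s=r.read_state(); R=Rot.from_quat(s["orientation"]).as_matrix()
zt=s["position"][2]+18.7-36
D=[atz(w,d["pixel"],zt) for d in tip_of(w,"disc_l")[:2]]
print(tip_of(w,"disc_l")[:2],zt)
if len(D)==2: 
    m=(D[0]+D[1])/2; print("gap",np.linalg.norm(D[0]-D[1]),"mid",m,"tool",R.T@(m-s["position"]))
for d in tip_of(w,"tips")[:1]: print("tips",d,R.T@(atz(w,d["pixel"],zt)-s["position"]))
for d in tip_of(w,"seed")[:2]: print("seed",d,atz(w,d["pixel"],18))
E
python3 tw2.py w12.png
```

```text
shift [-184.3  269.2   11.2] pos [538.2   9.4 141.6] tool y deg -70.4 toolz [ 0.009 -0.001 -1.   ] w 30.0 F [ 0.6 -0.1  0.2] t 19.675 q6 1.0995583946551022
wz 0.002
tilt fix [ 0.004 -0.008  0.   ]
[{'pixel': [324.5, 157.0], 'conf': 0.91}, {'pixel': [307.5, 154.8], 'conf': 0.76}] 123.68763212490276
gap 8.901664004100862 mid [596.28645535  28.28360662 123.68763212] tool [61.20000512  1.79409499 17.73037925]
tips {'pixel': [317.9, 157.2], 'conf': 0.76} [60.54013806  2.77837341 17.72908042]
```

Call:
{"name": "arm_command", "arguments": {"targets": [[[-0.013,0.02,0,0.004,-0.008,0,0.34],[-0.026,0.038,0,0,0,0,0.34],[-0.026,0.038,0,0,0,0,0.34],[-0.026,0.038,0,0,0,0,0.34],[-0.026,0.038,0,0,0,0,0.34],[-0.026,0.038,0,0,0,0,0.34],[-0.02,0.025,0,0,0,0,0.34],[-0.006,0.01,0,0,0,0,0.34]]]}}

```text
time_s: 20.92
position: [454.5, -283.8, 132.2]
orientation: [0.985, 0.172, -0.007, -0.004]
ft_force: [0.1, -1.1, -0.4]
gripper_width: 29.5
```

Call:
{"name": "arm_command", "arguments": {"targets": [[[0,0,0,0,0,0,0.34],[0,0,0,0,0,0,0.34]]]}}

```text
time_s: 21.18
position: [454.3, -282.8, 131.1]
orientation: [0.985, 0.171, -0.007, -0.005]
ft_force: [-0.0, 0.4, -0.5]
gripper_width: 29.9
```

```bash
python3 tw2.py w13.png
```

```text
shift [-7.2 22.1  0.9] pos [ 454.3 -282.8  131.1] tool y deg -70.3 toolz [-0.016  0.008 -1.   ] w 29.9 F [-0.   0.4 -0.5] t 21.175 q6 0.5260445482044016
wz 0.004
tilt fix [-0.013  0.012  0.   ]
[{'pixel': [325.2, 156.9], 'conf': 0.87}, {'pixel': [307.3, 154.5], 'conf': 0.85}] 113.86067772324566
gap 9.277293296579973 mid [ 512.0938973  -263.63692739  113.86067772] tool [60.9319218   1.82195614 16.55286148]
tips {'pixel': [319.9, 156.9], 'conf': 0.78} [60.32919055  3.69641127 16.53589893]
seed {'pixel': [348.7, 156.9], 'conf': 0.78} [ 515.04147114 -288.85289285   18.        ]
seed {'pixel': [307.0, 155.2], 'conf': 0.36} [ 505.17087504 -257.50341836   18.        ]
```

View pics/w13.png

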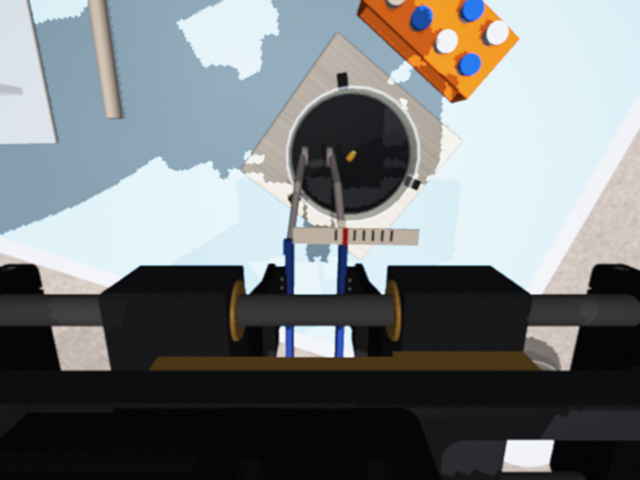

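Call:
{"name": "arm_command", "arguments": {"targets": [[[-0.002,0.008,0,-0.013,0.012,0,0.34],[-0.002,0.008,0,0,0,0,0.34],[-0.002,0.008,0,0,0,0,0.34],[0,0,0.01,0,0,0,0.34],[0,0,0.015,0,0,0,0.34],[0,0,0.01,0,0,0,0.34],[0,0,0,0,0,0,0.34],[0,0,0,0,0,0,0.34]]]}}

```text
time_s: 22.42
position: [456.8, -308.6, 92.9]
orientation: [0.985, 0.172, 0.0, 0.0]
ft_force: [0.3, -0.4, 0.3]
gripper_width: 29.8
```

```bash
python3 tw2.py w14.png; python3 -c "
from h import *; w=cv2.imread('pics/w14.png'); cv2.imwrite('pics/c14.png',cv2.resize(w[90:250,230:400],None,fx=3.7,fy=3.7,interpolation=cv2.INTER_CUBIC))"
```

```text
shift [ -0.8  -3.  -37.1] pos [ 456.8 -308.6   92.9] tool y deg -70.2 toolz [ 0. -0. -1.] w 29.8 F [ 0.3 -0.4  0.3] t 22.425 q6 0.4878294053032558
wz 0.005
tilt fix [ 0. -0.  0.]
[{'pixel': [306.7, 153.4], 'conf': 0.91}, {'pixel': [325.2, 158.8], 'conf': 0.68}] 75.62667031679258
gap 9.934280555596569 mid [ 514.58572128 -289.45399464   75.62667032] tool [60.83576477  1.62793636 17.31596767]
tips {'pixel': [318.9, 156.2], 'conf': 0.66} [60.7876826   3.14163895 17.31626414]
seed {'pixel': [317.1, 148.6], 'conf': 0.98} [ 517.46031621 -289.46513977   18.        ]
```

View pics/c14.png

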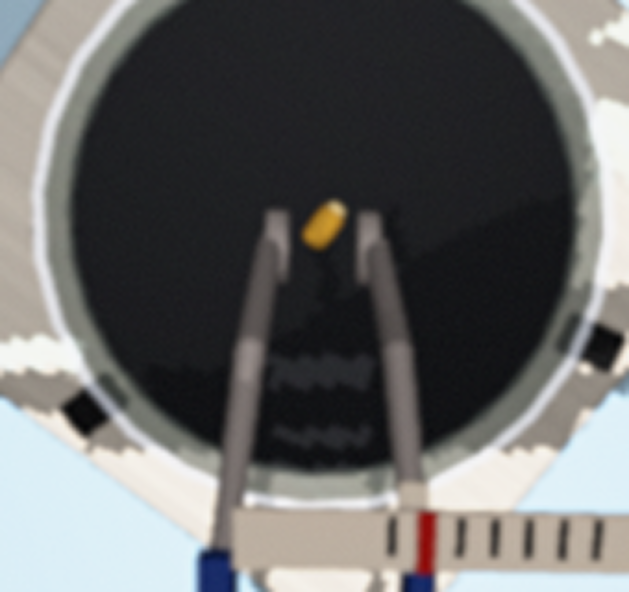

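Call:
{"name": "arm_command", "arguments": {"targets": [[[0.0008,0,0.005,0,0,0,0.34],[0,0,0.01,0,0,0,0.34],[0,0,0.01,0,0,0,0.34],[0,0,0.005,0,0,0,0.34],[0,0,0,0,0,0,0.34],[0,0,0,0,0,0,0.34]]]}}

```text
time_s: 23.42
position: [457.8, -308.5, 61.1]
orientation: [0.985, 0.172, 0.0, 0.0]
ft_force: [0.5, -0.2, -0.1]
gripper_width: 29.9
```

```bash
python3 tw2.py w15.png; python3 -c "
from h import *; w=cv2.imread('pics/w15.png'); cv2.imwrite('pics/c15.png',cv2.resize(w[110:200,270:370],None,fx=6,fy=6,interpolation=cv2.INTER_CUBIC))"
```

```text
shift [ -1.8  -3.2 -68.9] pos [ 457.8 -308.5   61.1] tool y deg -70.2 toolz [ 0.001 -0.001 -1.   ] w 29.9 F [ 0.5 -0.2 -0.1] t 23.425 q6 0.4892471991953851
wz 0.005
tilt fix [ 0.001 -0.001  0.   ]
[{'pixel': [328.5, 159.0], 'conf': 0.77}, {'pixel': [309.2, 154.5], 'conf': 0.65}] 43.866498871254024
gap 10.231863954357465 mid [ 515.76407992 -290.92807314   43.86649887] tool [60.49818454  3.08320925 17.34124074]
tips {'pixel': [316.8, 157.8], 'conf': 0.74} [59.96995354  2.01649956 17.33990147]
seed {'pixel': [318.1, 155.5], 'conf': 0.63} [ 515.41076087 -290.92449622   18.        ]
```

```bash
cat > seed.py <<'E'
from h import *
w=cams.read_camera("wrist"); f=w["frame"].astype(int)
s=r.read_state(); R=Rot.from_quat(s["orientation"]).as_matrix()
m=((f[...,0]>100)&(f[...,2]<0.5*f[...,0])&(f[...,1]>0.45*f[...,0])).astype(np.uint8)
m[:120]=0;m[200:]=0;m[:,:270]=0;m[:,370:]=0
v,u=np.nonzero(m); c=[u.mean(),v.mean()]; print("seed px",c,len(u),"span",u.min(),u.max(),v.min(),v.max())
S=atz(w,c,17); print("seed",S,"tool",R.T@(S-s["position"]))
# grey profile across columns at disc rows
for row in range(146,170,3): print(row," ".join(f"{int(x)}" for x in f[row,302:336].mean(1)))
E
python3 seed.py
```

```text
seed px [np.float64(316.247619047619), np.float64(154.24761904761905)] 105 span 311 322 148 160
seed [ 515.86050231 -289.82696165   17.        ] tool [60.81085968  1.86718923 44.50402115]
146 50 57 57 56 53 44 37 32 28 25 24 24 29 30 32 43 65 87 87 67 44 31 29 32 34 41 44 44 44 39 31 25 25 29
149 95 114 116 113 106 84 53 33 24 22 21 29 48 77 105 123 140 156 173 176 155 106 52 36 59 90 107 111 110 102 77 47 29 28
152 109 126 130 129 122 96 56 28 20 28 50 79 108 129 142 146 145 140 131 119 95 63 35 36 67 103 124 128 126 120 92 54 26 22
155 90 97 109 128 131 105 59 31 45 76 102 121 136 144 144 139 133 120 102 76 49 35 28 38 70 111 133 132 119 106 95 84 63 38
158 84 83 81 99 114 96 56 30 41 70 97 118 132 134 128 115 93 63 41 31 30 29 31 40 72 102 104 85 77 81 85 83 74 52
161 84 81 80 92 101 83 47 24 20 21 27 39 46 53 55 45 34 30 29 30 30 29 31 41 70 93 95 81 74 79 85 87 81 68
164 82 79 72 74 74 60 39 25 23 22 21 21 23 25 29 30 32 30 29 30 29 30 30 39 62 80 87 75 70 74 83 84 86 79
167 81 71 53 40 33 31 31 30 26 21 21 21 23 24 26 29 29 29 32 30 29 31 30 32 34 39 41 45 56 69 78 83 86 84
```

Call:
{"name": "arm_command", "arguments": {"targets": [[[0.0003,0,0.004,0,0,0,0.34],[0,0,0.005,0,0,0,0.34],[0,0,0.004,0,0,0,0.34],[0,0,0.002,0,0,0,0.34],[0,0,0,0,0,0,0.34],[0,0,0,0,0,0,0.34]]]}}

```text
time_s: 24.48
position: [458.2, -308.4, 45.2]
orientation: [0.985, 0.172, 0.0, 0.001]
ft_force: [0.2, 1.0, -0.4]
gripper_width: 29.9
```

```bash
python3 tw2.py w16.png; python3 seed.py
```

```text
shift [ -2.1  -3.3 -84.8] pos [ 458.2 -308.4   45.2] tool y deg -70.2 toolz [ 0.001 -0.001 -1.   ] w 29.9 F [ 0.2  1.  -0.4] t 24.475 q6 0.48976385202948525
wz 0.005
tilt fix [ 0.001 -0.001  0.   ]
[{'pixel': [306.3, 152.5], 'conf': 0.67}] 27.937681817441145
tips {'pixel': [318.4, 156.2], 'conf': 0.87} [60.77612671  2.82632114 17.35020288]
seed {'pixel': [317.4, 153.5], 'conf': 0.7} [ 517.14415695 -289.77431609   18.        ]
seed px [np.float64(316.4878048780488), np.float64(155.78861788617886)] 123 span 310 323 149 162
seed [ 515.85687096 -289.79460627   17.        ] tool [60.56604394  1.89862935 28.38709005]
146 50 56 58 55 52 40 28 23 25 31 33 32 35 30 31 29 32 39 43 40 34 29 31 31 35 41 44 43 40 36 29 29 30 30
149 93 114 116 113 105 82 49 26 22 26 26 31 35 49 71 94 121 155 176 178 151 107 60 38 57 91 107 110 109 102 79 48 30 29
152 107 127 130 129 121 96 55 28 19 21 35 58 88 113 133 141 145 140 135 138 137 121 79 48 64 102 124 127 127 120 92 52 27 27
155 90 95 108 128 133 105 60 28 33 63 95 119 132 142 146 147 143 138 129 118 96 63 38 36 69 110 132 132 118 107 94 83 65 38
158 86 81 82 99 113 95 54 37 68 101 125 138 144 144 140 135 126 112 91 61 39 28 29 38 71 103 104 85 78 80 85 83 74 53
161 86 80 79 91 100 80 44 23 33 60 85 105 116 118 117 104 81 55 37 29 29 30 29 42 70 94 94 81 72 79 84 86 81 66
164 83 78 72 72 73 56 36 22 21 23 26 32 36 38 37 32 30 28 30 31 30 30 30 39 60 82 86 77 70 75 81 85 85 79
167 81 71 53 37 31 26 22 19 22 25 27 30 29 29 30 29 30 31 30 30 30 29 30 31 34 38 40 44 55 70 78 84 85 84
```

Call:
{"name": "arm_command", "arguments": {"targets": [[[-0.0003,0,0.002,0,0,0,0.34],[0,0,0.002,0,0,0,0.34],[0,0,0,0,0,0,0.34],[0,0,0,0,0,0,0.34]]]}}

```text
time_s: 25.28
position: [457.9, -308.6, 41.0]
orientation: [0.985, 0.172, 0.001, 0.001]
ft_force: [1.0, 0.4, -0.0]
gripper_width: 29.7
```

```bash
python3 tw2.py w17.png; python3 seed.py
```

```text
shift [ -1.8  -3.3 -89. ] pos [ 457.9 -308.6   41. ] tool y deg -70.2 toolz [ 0.001 -0.001 -1.   ] w 29.7 F [ 1.   0.4 -0. ] t 25.275 q6 0.4892176895754344
wz 0.005
tilt fix [ 0.001 -0.001  0.   ]
[{'pixel': [309.0, 156.3], 'conf': 0.82}] 23.72192760911618
tips {'pixel': [316.2, 154.9], 'conf': 0.75} [61.45173323  1.71412237 17.3525158 ]
seed {'pixel': [316.5, 153.1], 'conf': 0.79} [ 517.01272071 -289.31614873   18.        ]
seed px [np.float64(316.3863636363636), np.float64(155.4848484848485)] 132 span 310 323 148 162
seed [ 515.84577894 -289.74160302   17.        ] tool [60.86209246  1.83277929 24.19208877]
146 49 55 58 56 53 45 36 32 33 31 31 32 31 32 31 32 37 50 60 56 43 33 30 29 33 39 43 44 45 41 37 33 33 31
149 94 113 117 115 106 82 50 31 30 31 30 31 39 65 93 111 127 153 174 183 173 138 86 48 55 89 108 110 110 101 80 51 32 31
152 108 126 129 130 121 95 56 29 24 29 44 69 99 121 135 145 147 141 136 135 134 114 75 45 65 102 123 128 128 119 95 56 32 29
155 90 97 108 129 131 105 59 30 38 71 102 124 137 143 146 146 141 136 128 115 96 66 38 38 71 110 131 131 120 106 91 72 52 38
158 84 82 81 98 113 94 51 42 74 107 127 137 143 143 139 134 124 110 89 59 37 29 28 38 71 102 104 86 76 82 85 84 74 53
161 86 80 80 89 98 80 46 27 39 61 85 100 112 115 112 101 79 55 35 29 28 30 29 39 69 94 96 81 74 77 84 85 81 66
164 83 77 74 80 82 67 40 24 24 29 29 30 33 35 34 30 30 31 29 31 30 30 31 40 61 80 86 77 70 74 82 84 85 78
167 80 71 52 39 30 24 23 21 21 25 28 28 31 29 30 30 30 30 30 31 31 30 31 30 35 39 41 43 54 69 77 84 86 84
```

Call:
{"name": "arm_command", "arguments": {"targets": [[[0,0,0,0,0,0,0.34],[0,0,0,0,0,0,0.34],[0,0,0,0,0,0,0.34],[0,0,0,0,0,0,0.34],[0,0,0,0,0,0,0.34],[0,0,0,0,0,0,0.34],[0,0,0,0,0,0,0.34],[0,0,0,0,0,0,0.34]]]}}

```text
time_s: 26.58
position: [458.0, -308.6, 41.2]
orientation: [0.985, 0.172, 0.001, 0.001]
ft_force: [0.4, 0.5, 0.1]
gripper_width: 29.7
```

Call:
{"name": "arm_command", "arguments": {"targets": [[[0,0,0,0,0,0,0.34],[0,0,0,0,0,0,0.34],[0,0,0,0,0,0,0.34],[0,0,0,0,0,0,0.34],[0,0,0,0,0,0,0.34],[0,0,0,0,0,0,0.34],[0,0,0,0,0,0,0.34],[0,0,0,0,0,0,0.34]]]}}

```text
time_s: 27.58
position: [457.9, -308.6, 41.2]
orientation: [0.985, 0.172, 0.001, 0.001]
ft_force: [-0.5, 0.0, 0.0]
gripper_width: 29.4
```

Call:
{"name": "arm_command", "arguments": {"targets": [[[0,0,0,0,0,0,0.34],[0,0,0,0,0,0,0.34],[0,0,0,0,0,0,0.34],[0,0,0,0,0,0,0.34],[0,0,0,0,0,0,0.34],[0,0,0,0,0,0,0.34]]]}}

```text
time_s: 28.32
position: [457.9, -308.7, 41.2]
orientation: [0.985, 0.172, 0.001, 0.001]
ft_force: [0.6, 0.3, -0.3]
gripper_width: 29.5
```

```bash
python3 tw2.py w18.png; python3 seed.py | head -5; python3 - <<'E'
from h import *
for n in("scene","top"):
    s=cams.read_camera(n)
    for d in tip_of(s,"stop_head")[:2]: print(n,d,proj(s,[573.3,307.8,114]),proj(s,[573.3,307.8,106.5]))
    for d in tip_of(s,"tips")[:1]+tip_of(s,"dish")[:1]: print(d)
E
```

```text
shift [ -1.8  -3.4 -88.8] pos [ 457.9 -308.7   41.2] tool y deg -70.2 toolz [ 0.001 -0.001 -1.   ] w 29.5 F [ 0.6  0.3 -0.3] t 28.325 q6 0.4892447289141591
wz 0.005
tilt fix [ 0.002 -0.001  0.   ]
[{'pixel': [307.2, 154.3], 'conf': 0.83}, {'pixel': [326.2, 158.8], 'conf': 0.58}] 23.89852254521135
gap 10.078858440506368 mid [ 515.66005643 -289.99158463   23.89852255] tool [60.59794457  1.95948988 17.36297068]
tips {'pixel': [319.5, 154.9], 'conf': 0.67} [61.43146075  3.39506103 17.3661089 ]
seed {'pixel': [313.3, 154.3], 'conf': 0.93} [ 515.94107034 -288.00141432   18.        ]
seed px [np.float64(316.3863636363636), np.float64(155.4848484848485)] 132 span 310 323 148 162
seed [ 515.88555168 -289.77595284   17.        ] tool [60.8697051   1.82753859 24.24577721]
146 49 57 57 57 54 45 35 32 31 33 31 33 31 31 31 31 37 50 58 53 41 33 30 32 35 40 44 44 44 41 36 34 30 32
149 92 114 117 114 104 81 51 32 31 32 32 32 41 60 84 103 124 153 174 181 170 132 82 47 59 91 107 110 108 103 78 50 33 32
152 109 127 131 130 121 95 56 28 25 29 44 72 99 122 136 144 146 142 135 133 132 111 70 43 65 104 124 128 128 121 94 56 32 30
scene {'pixel': [277.1, 311.1], 'conf': 0.5} (np.float64(416.9420030235579), np.float64(186.30498921258743)) (np.float64(416.62918180845634), np.float64(188.04002735530514))
{'pixel': [281.5, 311.4], 'conf': 0.68}
{'pixel': [280.3, 312.3], 'conf': 0.68}
top {'pixel': [158.3, 187.2], 'conf': 0.8} (np.float64(163.3204482671419), np.float64(186.75535273621983)) (np.float64(164.20867566434126), np.float64(187.3685433687581))
{'pixel': [418.6, 211.4], 'conf': 0.43}
{'pixel': [419.3, 215.2], 'conf': 0.58}
```

```bash
python3 - <<'E'
from h import *
for n,(u,v) in(("scene",(418,190)),("top",(166,187))):
    a=cv2.imread(f"pics/{n}0.png")[:,:,::-1].astype(int); b=cams.read_camera(n)["frame"].astype(int)
    for f in(a,b):
        c=f[v-14:v+14,u-14:u+14]; m=(c[...,0]>1.8*c[...,1])&(c[...,0]>1.6*c[...,2])&(c[...,0]>60); y,x=np.nonzero(m); print(n,m.sum(),x.mean()+u-14,y.mean()+v-14)
w=cv2.imread("pics/w5.png"); b=cv2.imread("pics/w3.png")
for f,(u,v) in((w[:,:,::-1].astype(int),(314,231)),(b[:,:,::-1].astype(int),(327,252))):
    c=f[v-45:v+45,u-45:u+45]; m=(c[...,0]>1.8*c[...,1])&(c[...,0]>1.8*c[...,2])&(c[...,1]<0.4*c[...,0])&(c[...,0]>100); y,x=np.nonzero(m); print(m.sum(),np.ptp(x),np.ptp(y))
E
```

```text
scene 73 416.7945205479452 188.93150684931507
scene 73 416.7945205479452 188.93150684931507
top 206 163.40291262135923 186.41747572815535
top 214 163.58878504672896 186.64953271028037
1525 47 46
2532 62 59
```

The stop's head sits at exactly the same pixels as at the start, so it is up. The hold is also steady, so I'm handing in.

```bash
python3 -c "
from h import *
print(r.close_job())"
```

```text
the job is handed in; nothing more can be done
None
```

I did every step in the order asked and handed the job in at about 28.5 s, with the arm still holding the tweezers over the seed.

**Emergency stop:** I gripped the head's rim, pushed it down about 9 to 10 mm with about 15 N read, and it stayed down when I eased off. I then twisted it 0.79 rad clockwise and opened the gripper. Afterwards the head's red pixels were unchanged in the scene camera and within 0.3 px of the start in the top camera, so it is back up. The latching itself was judged from force and position, not seen directly.

**Tweezers:** I gripped them by the pads, squeezed to the mark (fingers 29.5–29.8 mm apart), lifted them clear and lowered them into the dish.

**Last checks:**

| Check | Result |
|---|---|
| Gap between discs | about 10.1 mm |
| Disc centres, height above table | about 24 mm (tops about 29 mm, rim 33 mm) |
| Middle of discs to seed | within about 0.5 mm |
| Outside force on the tool | under 1 N |
| Steady hold | over 3 s |

**Checks that disagreed:**
- Some earlier network readings gave a gap of 8.9–9.3 mm, while the finger width and the disc edges in the images gave 9.7–10.3 mm.
- A few network readings of the tips and seed scattered by 1 to 2 mm.
- In the last scene picture the network placed the stop head at the dish. I disregarded that in favour of the pixel comparison.
- The disc heights come from the tool pose and the given sizes, as there was no direct measurement.
- I reached the 12-picture viewing limit before the final lowering, so the last checks are numeric only.
- I made no separate check that the loose items had not moved. No contact force showed up while the arm moved between the stations.

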